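# Clip the sprung test hook onto the ball-headed terminal

### The job

On the probe stand, clip the sprung hook onto the ball-headed terminal: press the plunger down so that the hook comes out, slide the carriage until the hook is under that terminal's arm, and let the plunger up so that the hook springs up and stays caught on the arm. Then move clear. Do not leave the hook on the block-headed terminal, and leave the other things on the bench where they are.

Things in the scene. Friction and masses are not known exactly. Their poses are not given: they have to be found in the camera images.
- stand: Probe stand, fixed to the bench: dark steel base plate 110 x 256 x 12 mm (x, y, z) with two uprights near its +y and -y ends, 120 mm high, joined by two steel guide rods along y. Origin under the middle of the base, on the bench top; z up; its y axis is the direction in which the carriage slides, its -x side is the open front towards the robot.
- carriage (a joint): Slide of the aluminium carriage with the upright black probe barrel along the stand's +y, m: 0 at the -y end (barrel axis at y = -0.090 in the stand's frame, x = 0), 0.18 at the +y end (barrel axis at y = +0.090). It stays where it is left; about 1.5 N of friction.
- plunger (a joint): Press of the plunger, m: 0 fully up, 0.042 fully down against its stop. Sprung upward: about 2 N at the top, 7 N at 0.027, 10 N at the bottom. The hook moves down with it, by as much. Caught on a terminal arm it stays at about 0.027 when let go; otherwise it springs back to 0.
- thumb_cap (a point): Middle of the floor of the dish in the black thumb cap on top of the plunger, on the barrel axis, 180 mm above the bench with the plunger up (138 mm when fully down). Cap 58 mm outside diameter, dish 48 mm inside diameter, 7 mm deep, so closed fingertips sit inside it and can press it down and push it along the slide.
- hook_seat (a point): Seat of the hook: where the axis of a caught terminal arm lies; 14.5 mm to the stand's +y of the barrel axis, 82 mm above the bench with the plunger up. A J of 8 mm round steel: stem on the barrel axis, toe along the stand's +y with its centreline 10 mm below the seat, and a lip at the toe's end. The gap from stem to lip is 20 mm. Plunger up, it passes above the arms.
- hook_tip (a point): Top of the hook's lip, 28 mm to the stand's +y of the barrel axis, 81 mm above the bench with the plunger up; the lip reaches 4 mm further to +y. The lip passes under an arm only with the plunger down at least 0.033. The hook enters from an arm's -y side: press down with hook_seat 30 to 35 mm to the -y of the arm, slide to +y until the seat is below the arm, let up.
- ball_terminal_pin (a point): The terminal to hook: copper, round pillar 16 mm thick with a ball head 30 mm in diameter, its top 101 mm above the bench, on the front (-x) part of the stand. This point lies on the axis of its arm, where the hook catches it: the arm is a level round bar 12 mm thick that runs from the pillar to the stand's +x, under the probe's path, axis 55 mm above the bench.
- block_terminal_pin (a point): The same point on the other terminal, which must not be hooked: same arm and height, but a square pillar 15 mm wide and a square block head of 28 mm. The two arms are 70 to 110 mm apart; which of them is on the +y side varies.
- lamp_blue: Blue desk lamp, fixed to the bench beyond the stand's -y end, an obstacle: its thin pole stands upright 44 mm from the origin along the lamp's own +x and reaches 506 mm above the bench; its hood, at most 125 mm high, reaches 125 mm from the origin along the lamp's -x. Origin on the bench top. Pass it on the robot's side, near the base.
- enamel_dish: White enamel dish, 66 mm wide, 28 mm high, in front of the stand; origin under its middle. Bystander.
- stone: Grey oil stone, 40 x 90 x 25 mm, in front of the stand; origin under its middle. Bystander.
- bowl: Copper bowl, 68 mm wide, 30 mm high, behind the stand; origin under its middle. Bystander.
- pliers: Pliers with blue handles, 165 mm long, lying beyond the stand's +y end; origin under its middle. Bystander.
- jar: Small green jar, 37 mm wide, 47 mm high, off the stand's front -y corner; origin under its middle. Bystander.

How it is judged:
By the outcome, as a careful person would: the job done as asked, in the order asked, and still so for the second after the job is handed in, with the robot touching nothing.
It also fails if it takes over 42 s, if anything falls off the work surface, if the arm or the gripper's body presses on something with over 40 N, if the wrist force passes 120 N, or if a joint passes its speed limit or range.

### The arm

A 7-joint arm with a two-finger parallel gripper is mounted at the origin on the work surface; the furniture and walls round the work are solid. World frame = base frame: x ahead of the robot, y to its left, z up, the work surface at z = 0. Lengths are in m, angles in rad, forces in N, time in s.
With the tool pointing down it reaches from about 0.35 to 0.9 m from the base axis. Payload 7.2 kg.
Tool frame: the origin (TCP) lies on the mounting face of the last link; the fingertips stand 182 mm ahead of it and the grasp point (between the pads) lies 163 mm ahead of it (bot.finger_overhang is the distance from the TCP to the fingertips, in m); z points along the fingers, y is the line along which they close (so a half turn about z gives the same grasp; the last joint's range is limited). The gripper opens to 88 mm and grips with 3 to 60 N. Pads are 20 mm wide; open, the fingers measure 115 mm over their backs; the gripper's body (75 mm by 178 mm) begins 61 mm behind the grasp point.
Start: joints at [1.222, 0.411, -0.013, 1.596, 0.006, 1.134, -0.082], TCP at [0.173, -0.601, 0.405] pointing down, gripper open.
Joint ranges: [-2.95, 2.95], [-0.29, 1.99], [-1.47, 1.44], [0.14, 2.54], [-1.03, 4.17], [0.13, 1.85], [-2.86, 2.86]. Speed limits (rad/s): [2.39, 2.39, 3.01, 3.01, 3.14, 3.14, 3.14].

### API

Orientations are given as a rotation vector (axis times angle).
In Python, from plant import bot gives the robot as it stands.
- The arm moves only by the shell command python3 -m jog 'ROWS' [OPENING] [FORCE]. ROWS is JSON, one flat list of numbers, 6 for each row, row after row: the shift along the tool's x, y, z scaled (see below), then the turn, a rotation vector about the tool's x, y, z scaled (see below). A call has 1 to 8 rows; each row is the pose to reach, as a shift and turn from the pose commanded when the call began, along the tool's axes at that moment; what a row does not reach only later rows make up. The controller multiplies each number of a shift by 0.4 m and each number of a turn by 90 degrees. A row lasts 1/10 s, in which the tool goes at most 50 mm and 8.59 degrees, less where a joint would pass 70% of its speed; a pose out of reach is approached as far as the arm can. A call with a number of a shift or a turn outside -1 to 1 is refused whole. A call with a gripper value outside its range is refused whole. OPENING is the opening, from -1 (shut) to 1 (fully open), set as the call begins (- or left out, the last holds). The fingers move at their own pace and stop on an object; FORCE is the grip in N (left out, the last holds). Time passes only in rows, so rows that repeat a pose let the fingers close. It gives the time, the measured TCP pose, the force, the opening and the grip force at its end, in the units of the state.
- bot.get_state(): the state, without advancing time (a new reading comes with each control period).
- bot.snapshot(name): name is "scene" or "top"; returns a dict with "image" (420x560x3 uint8, red, green, blue), "vertical_fov" (degrees; the focal length in pixels is half the picture's height over the tangent of half this angle, whatever the lens; pixels are square), "cx", "cy" (the principal point, pixels), "origin" and "rotation" of the camera in the world. Camera axes: x right, y up, looking along -z (the intrinsics and any distortion apply to the point x, -y, -z); pixel columns grow to the right and rows downward; lengths in m; the calibration is good to about 2 mm. A picture is of the moment at which its call begins. There is no depth.
- bot.hand_in(): hands the job in; it is judged then, once.
Trained networks look in a picture, given as the dict that the camera call returned (one of the last four; its "shot" number tells which), for a name from the list of things; names that differ only in an ending like _2 or _b are one class to them, and where a whole thing is asked for, a point or a joint stands for the part that bears it (a point fixed in the world has none). Each returns a list of dicts, best first, with "confidence" (0 to 1); they miss things now and then, are a little off and sometimes report something else, mostly with a low value. They report only what shows in the picture. A call takes as long as a camera call.
- bot.search_frame(target, picture): "centre" ([x, y, z] in m, in world coordinates, good to about 4 mm: the middle of the surface that is visible of it).
- bot.pinpoint(target, picture): "centre" ([x, y, z] in m, in world coordinates, good to about 4 mm: a listed point, or the origin of a listed thing).
The state is a dict: "time_s": time; "q": joint angles; "qvel": joint speeds; "joint_efforts": joint torques, N m; "tcp_pos": TCP position; "tool_rot": TCP orientation; "wrist_force": force on the tool from outside, world axes, zero at the start; "torque": the same for the moment, N m; "opening": finger opening in m; "grasp_force": force on a finger pad.
Only numpy, scipy, OpenCV 4.12 (cv2) and the standard library are available. Lean on these libraries where they do the work, as an engineer would, in place of code of your own. Each camera call takes 0.05 s, during which the arm holds its last target. There are 200 camera calls.

## Working session

There is one attempt and no reset: what is moved stays moved. The work goes in short steps, Python scripts to look and compute and a shell command to move; the robot and the scene stay as the last step left them, time stands still between calls to the robot, and variables do not carry over. Pictures are saved under pics/ and viewed, at most 10 in all, crops included, and the job is handed in when it is done.

```bash
mkdir -p pics; ls; python3 - <<'E'
from plant import bot
import cv2, numpy as np
s=bot.get_state(); print(s['time_s'],s['tcp_pos'],s['tool_rot'],s['opening'],s['wrist_force'],bot.finger_overhang)
names="stand carriage plunger thumb_cap hook_seat hook_tip ball_terminal_pin block_terminal_pin lamp_blue enamel_dish stone bowl pliers jar".split()
for c in("scene","top"):
    p=bot.snapshot(c); cv2.imwrite(f"pics/{c}0.png",p["image"][:,:,::-1])
    print(c,p["vertical_fov"],p["cx"],p["cy"],np.round(p["origin"],3),np.round(p["rotation"],3).tolist(),[k for k in p])
    for n in names:
        r=bot.pinpoint(n,p)
        print(n,[(np.round(d["centre"],3).tolist(),round(d["confidence"],2)) for d in r[:2]])
E
```

```text
pics
0.0 [ 0.17311318 -0.60033039  0.40381898] [-3.10912724e+00 -4.39393183e-01  5.08916526e-04] 0.08783799222854785 [-0.59305903  0.14653611 -0.54457603] 0.182
scene 46.783648910331166 282.1052665228239 209.63125821247232 [-0.081  0.578  0.712] [0.473, -1.054, -2.053] ['image', 'vertical_fov', 'cx', 'cy', 'origin', 'rotation', 'shot']
stand [([0.516, 0.078, -0.001], 0.62)]Traceback (most recent call last):
  File "<stdin>", line 9, in <module>
ValueError: it knows: ball_terminal_pin, block_terminal_pin, bowl, enamel_dish, hook_seat, hook_tip, jar, lamp_blue, pliers, stand, stone, thumb_cap
```

```bash
cat > look.py <<'E'
from plant import bot
import cv2, numpy as np
def look(tag,names,k=2):
    for c in("scene","top"):
        p=bot.snapshot(c); cv2.imwrite(f"pics/{c}{tag}.png",p["image"][:,:,::-1])
        print(c,round(p["vertical_fov"],1),np.round(p["origin"],3),np.round(p["rotation"],3).tolist())
        for n in names:
            r=bot.pinpoint(n,p)
            print(n,[(np.round(d["centre"],3).tolist(),round(d["confidence"],2)) for d in r[:k]])
E
python3 -c "
from look import *
look(1,'stand thumb_cap hook_seat hook_tip ball_terminal_pin block_terminal_pin lamp_blue enamel_dish stone bowl pliers jar'.split())"
```

```text
scene 46.8 [-0.081  0.578  0.712] [0.473, -1.054, -2.053]
stand [([0.516, 0.074, 0.001], 0.94)]
thumb_cap [([0.537, 0.042, 0.182], 0.77)]
hook_seat [([0.527, 0.054, 0.08], 0.75)]
hook_tip []
ball_terminal_pin [([0.502, 0.12, 0.054], 0.86), ([0.528, 0.045, 0.055], 0.48)]
block_terminal_pin [([0.529, 0.045, 0.055], 0.74)]
lamp_blue [([0.63, 0.058, -0.003], 0.19)]
enamel_dish [([0.414, 0.07, -0.0], 0.63)]
stone [([0.449, -0.03, 0.003], 0.91)]
bowl [([0.633, 0.056, -0.002], 0.75)]
pliers [([0.409, 0.276, -0.0], 0.95), ([0.501, 0.121, 0.054], 0.35)]
jar [([0.483, -0.128, 0.0], 0.73)]
top 57.6 [0.487 0.031 0.998] [0.03, -0.062, -1.582]
stand [([0.52, 0.076, 0.005], 0.8), ([0.41, 0.28, 0.0], 0.17)]
thumb_cap [([0.536, 0.041, 0.18], 0.94), ([0.412, 0.278, -0.0], 0.54)]
hook_seat [([0.528, 0.055, 0.084], 0.74)]
hook_tip [([0.522, 0.066, 0.078], 0.94), ([0.518, 0.076, 0.003], 0.63)]
ball_terminal_pin [([0.503, 0.117, 0.054], 0.47)]
block_terminal_pin []
lamp_blue [([0.519, 0.078, -0.0], 0.52)]
enamel_dish [([0.418, 0.069, -0.002], 0.72), ([0.41, 0.276, -0.004], 0.34)]
stone [([0.449, -0.029, -0.002], 0.83), ([0.535, 0.045, 0.181], 0.48)]
bowl [([0.629, 0.056, -0.0], 0.95)]
pliers [([0.41, 0.28, 0.002], 0.68), ([0.448, -0.025, -0.003], 0.21)]
jar [([0.478, -0.123, 0.001], 0.46)]
```

View pics/scene0.png

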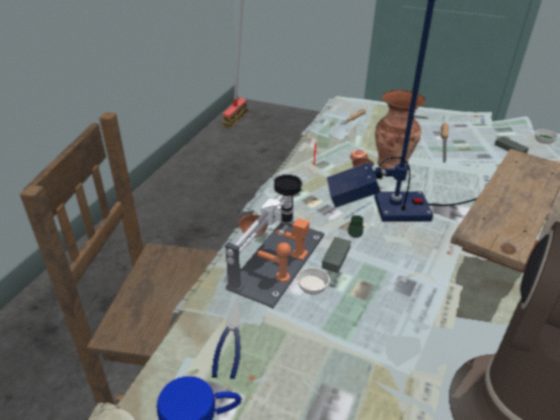

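```bash
sleep 1; ls pics
```

```text
scene0.png
scene1.png
top1.png
```

View pics/top1.png

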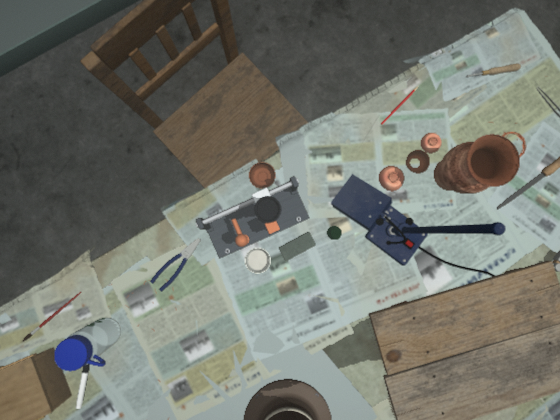

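The stand is at about (250,215) in the top view. The ball terminal is at (241,240), on the stand's +y side, and the block terminal is at (272,227). The cap is at (267,208), roughly above the block. The lamp base is at about (395,233), with the pole top at (500,228). I'll take averaged measurements, then move.

```bash
cat >> look.py <<'E'
from scipy.spatial.transform import Rotation as R
def ray(p,u,v,z):
    f=p["image"].shape[0]/2/np.tan(np.radians(p["vertical_fov"]/2))
    M=R.from_rotvec(p["rotation"]).as_matrix() if np.size(p["rotation"])==3 else np.array(p["rotation"])
    d=M@np.array([(u-p["cx"])/f,-(v-p["cy"])/f,-1]); o=np.array(p["origin"])
    return o+d*(z-o[2])/d[2]
def avg(names,n=3,cams=("scene","top")):
    out={}
    for c in cams:
        acc={k:[] for k in names}
        for i in range(n):
            p=bot.snapshot(c)
            for k in names:
                r=bot.pinpoint(k,p)
                if r and r[0]["confidence"]>.45: acc[k].append(r[0]["centre"])
        for k in names:
            if acc[k]: print(c,k,len(acc[k]),np.round(np.median(acc[k],0),4),np.round(np.std(acc[k],0),4)); out[c,k]=np.median(acc[k],0)
    return out,p
E
python3 -c "
from look import *
o,p=avg(['stand','thumb_cap','hook_seat','hook_tip','ball_terminal_pin','block_terminal_pin'])
for u,v,z in[(395,233,0),(405,262,0),(425,238,0),(388,208,0),(500,228,.506),(355,178,.12),(333,205,.1),(204,224,.12),(295,184,.12),(267,208,.18),(241,240,.086),(272,227,.086)]: print(u,v,np.round(ray(p,u,v,z),3))
cv2.imwrite('pics/c1.png',cv2.resize(p['image'][160:270,185:325,::-1],None,fx=5,fy=5,interpolation=cv2.INTER_CUBIC))
"
```

```text
scene stand 3 [5.177e-01 7.860e-02 1.000e-04] [0.0017 0.0026 0.0009]
scene thumb_cap 3 [0.5361 0.0415 0.1779] [0.0053 0.0054 0.0461]
scene hook_seat 3 [0.5285 0.0545 0.0818] [0.0009 0.0017 0.0005]
scene hook_tip 2 [0.5216 0.0678 0.0824] [0.0001 0.0004 0.0001]
scene ball_terminal_pin 3 [0.5023 0.1183 0.0527] [0.001  0.0017 0.0008]
scene block_terminal_pin 3 [0.5298 0.0475 0.0538] [0.0018 0.0018 0.001 ]
top stand 3 [0.5198 0.0761 0.0035] [0.0011 0.0012 0.0013]
top thumb_cap 3 [0.5366 0.0417 0.1807] [0.0005 0.0003 0.0007]
top hook_seat 3 [0.5271 0.054  0.0835] [0.0015 0.0002 0.0011]
top hook_tip 3 [0.5246 0.0652 0.0798] [0.051  0.0041 0.039 ]
top ball_terminal_pin 2 [0.5034 0.1225 0.0526] [0.0015 0.0007 0.0001]
395 233 [ 0.479 -0.29   0.   ]
405 262 [ 0.403 -0.314  0.   ]
425 238 [ 0.465 -0.368  0.   ]
388 208 [ 0.545 -0.273  0.   ]
500 228 [ 0.488 -0.265  0.506]
355 178 [ 0.608 -0.161  0.12 ]
333 205 [ 0.547 -0.112  0.1  ]
204 224 [0.506 0.188 0.12 ]
295 184 [ 0.596 -0.022  0.12 ]
267 208 [0.537 0.043 0.18 ]
241 240 [0.467 0.106 0.086]
272 227 [0.497 0.032 0.086]
```

```bash
sleep 4
```

```text
(no output)
```

View pics/c1.png

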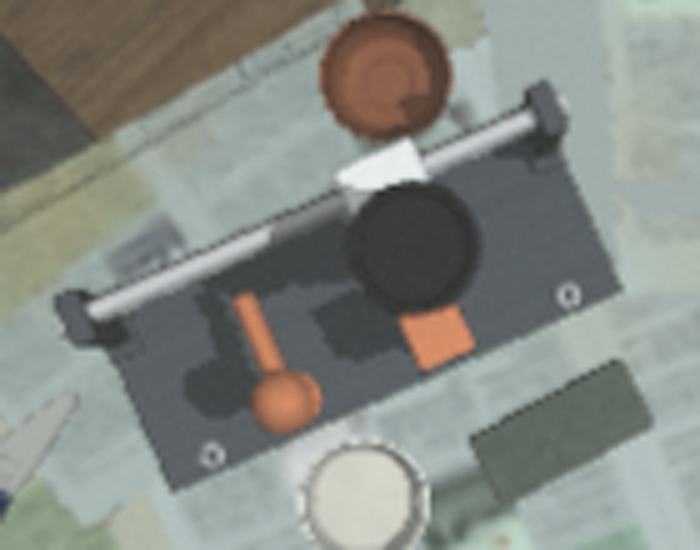

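The front base edge in the crop runs from (173,492) to (622,288), and the rods agree, so the stand's yaw is about 23.5°. The arm axes at (258,330) and the cap at (412,245) match the network points. In the stand frame, the ball arm is 85 mm to +y of the barrel and the block arm is 8 mm. I'll work out the shifts from this.

```bash
cat >> look.py <<'E'
def to(*pts):
    s=bot.get_state(); M=R.from_rotvec(s["tool_rot"]).as_matrix()
    print("t",round(s["time_s"],2),"tcp",np.round(s["tcp_pos"],4),"x-axis yaw",round(np.degrees(np.arctan2(M[1,0],M[0,0])),2),"z",np.round(M[:,2],3),"F",np.round(s["wrist_force"],1),"open",round(s["opening"],3))
    for w in pts: print(w,np.round(M.T@(np.array(w)-s["tcp_pos"])/.4,3))
E
python3 -c "
from look import *
to((.22,-.53,.405),(.26,-.46,.405),(.3,-.4,.405),(.32,-.34,.405),(.335,-.26,.405))
p=bot.snapshot('top')
a,b=ray(p,219.6,258.4,.012),ray(p,309.4,217.6,.012); d=a-b; print(a,b,np.hypot(*d[:2]),np.degrees(np.arctan2(-d[0],d[1])))
print(ray(p,236.6,226,.061))
"
```

```text
t 3.5 tcp [ 0.1732 -0.6005  0.4047] x-axis yaw 16.09 z [-0.  0. -1.] F [-0.1  0.5  0.3] open 0.088
(0.22, -0.53, 0.405) [ 0.161 -0.137 -0.001]
(0.26, -0.46, 0.405) [ 0.306 -0.277 -0.001]
(0.3, -0.4, 0.405) [ 0.444 -0.394 -0.001]
(0.32, -0.34, 0.405) [ 0.533 -0.524 -0.001]
(0.335, -0.26, 0.405) [ 0.625 -0.706 -0.001]
[0.41946682 0.16742575 0.012     ] [ 0.52119536 -0.06434064  0.012     ] 0.2531093719477595 23.697969496233043
[0.5009885  0.11899345 0.061     ]
```

```bash
python3 -m jog '[0.09,-0.075,0,0,0,0, 0.18,-0.15,0,0,0,0, 0.27,-0.235,0,0,0,0, 0.36,-0.32,0,0,0,0, 0.444,-0.394,0,0,0,0, 0.5,-0.48,0,0,0,0, 0.56,-0.58,0,0,0,0, 0.61,-0.67,0,0,0,0]' -1 20; python3 -c "
from look import *
to((.34,-.24,.405),(.35,-.12,.405),(.36,-.04,.405),(.44,.0,.405),(.5366,.0417,.405))"
```

```text
time_s: 4.35
tcp_pos: [0.3338, -0.2732, 0.4048]
tool_rot: [3.11, 0.441, 0.001]
wrist_force: [0.8, -0.0, 0.1]
opening: 0.0274
grasp_force: 0.0
t 4.35 tcp [ 0.3338 -0.2732  0.4048] x-axis yaw 16.14 z [ 0. -0. -1.] F [ 0.8 -0.   0.1] open 0.027
(0.34, -0.24, 0.405) [ 0.038 -0.076 -0.   ]
(0.35, -0.12, 0.405) [ 0.145 -0.357 -0.001]
(0.36, -0.04, 0.405) [ 0.225 -0.542 -0.001]
(0.44, 0.0, 0.405) [ 0.445 -0.582 -0.001]
(0.5366, 0.0417, 0.405) [ 0.706 -0.615 -0.   ]
```

```bash
python3 -m jog '[0.03,-0.12,0,0,0,0, 0.08,-0.23,0,0,0,0, 0.125,-0.34,0,0,0,0, 0.18,-0.44,0,0,0,0, 0.225,-0.54,0,0,0,0, 0.33,-0.565,0,0,0,-0.04, 0.445,-0.582,0,0,0,-0.084, 0.445,-0.582,0,0,0,-0.084]'; python3 -c "
from look import *
o,p=avg(['thumb_cap'],2)
to((.5366,.0417,.405),(.5366,.0417,.365))"
```

```text
time_s: 5.15
tcp_pos: [0.4436, 0.0002, 0.4046]
tool_rot: [-3.071, -0.652, -0.005]
wrist_force: [-0.8, 0.1, -0.3]
opening: 0.0002
grasp_force: 0.0
scene thumb_cap 2 [0.5375 0.0423 0.1799] [0.0014 0.0004 0.0015]
top thumb_cap 2 [0.5345 0.0416 0.1802] [0.0006 0.0014 0.0003]
t 5.55 tcp [ 0.4393 -0.0029  0.405 ] x-axis yaw 23.57 z [ 0.001 -0.001 -1.   ] F [ 0.5 -0.1  0.2] open 0.001
(0.5366, 0.0417, 0.405) [ 0.268 -0.005 -0.   ]
(0.5366, 0.0417, 0.365) [ 0.268 -0.005  0.1  ]
```

```bash
python3 -m jog '[0.12,-0.003,0,0,0,0, 0.22,-0.005,0,0,0,0, 0.265,-0.005,0,0,0,0, 0.265,-0.005,0.03,0,0,0, 0.265,-0.005,0.07,0,0,0, 0.265,-0.005,0.1,0,0,0, 0.265,-0.005,0.1,0,0,0]'; python3 -c "
from look import *
o,p=avg(['thumb_cap'],1)
to((.5366,.0417,.365))
for c in ('scene',):
  p=bot.snapshot(c); cv2.imwrite('pics/c2.png',cv2.resize(p['image'][130:310,200:360,::-1],None,fx=3,fy=3,interpolation=cv2.INTER_CUBIC))"
```

```text
time_s: 6.25
tcp_pos: [0.535, 0.0411, 0.363]
tool_rot: [3.075, 0.643, -0.005]
wrist_force: [0.1, -0.3, 0.4]
opening: 0.0007
grasp_force: 0.0
scene thumb_cap 1 [0.5361 0.0432 0.1811] [0. 0. 0.]
t 6.45 tcp [0.5361 0.0418 0.3653] x-axis yaw 23.63 z [ 0.001 -0.    -1.   ] F [ 0.2  0.7 -0.4] open 0.001
(0.5366, 0.0417, 0.365) [0.001 0.001 0.001]
```

```bash
sleep 5
```

```text
(no output)
```

View pics/c2.png

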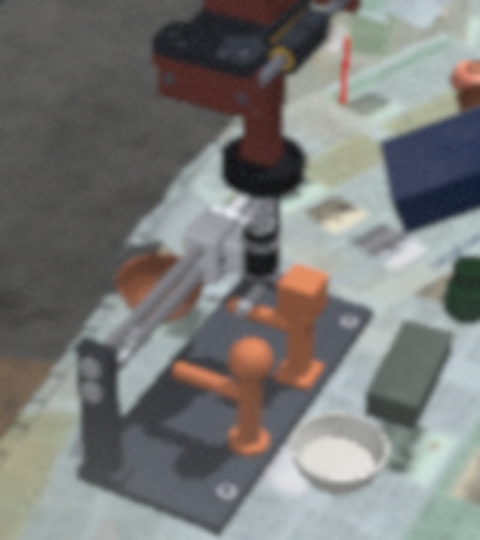

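The closed fingertips sit centred in the dish at crop (262,160), and the hook is near the block arm at (250,300). Next I'll slide toward +y with the plunger up.

```bash
python3 -m jog '[0,-0.015,0,0,0,0, 0,-0.03,0,0,0,0, 0,-0.045,0,0,0,0, 0,-0.06,0,0,0,0, 0,-0.075,0,0,0,0, 0,-0.09,0,0,0,0, 0,-0.105,0,0,0,0, 0,-0.118,0,0,0,0]'; python3 -c "
from look import *
o,p=avg(['thumb_cap','hook_seat','hook_tip','ball_terminal_pin'],2)
to()
yv=np.array([-.4,.9165,0])
for k in o: print(k,np.round((o[k]-np.array([.5366,.0417,0]))@yv,4))"
```

```text
time_s: 7.3
tcp_pos: [0.517, 0.0858, 0.3647]
tool_rot: [-3.075, -0.644, -0.0]
wrist_force: [0.9, -1.5, 0.7]
opening: 0.0005
grasp_force: 0.8
scene thumb_cap 2 [0.5197 0.0756 0.18  ] [0.0004 0.0025 0.002 ]
scene hook_seat 2 [0.5128 0.089  0.0802] [0.0005 0.0005 0.0001]
scene hook_tip 2 [0.5096 0.101  0.0836] [0.0028 0.0014 0.0003]
scene ball_terminal_pin 2 [0.5    0.1202 0.0517] [0.0002 0.0003 0.0011]
t 8.3 tcp [0.5172 0.0852 0.3647] x-axis yaw 23.65 z [ 0. -0. -1.] F [ 0.7  0.1 -0.2] open 0.001
('scene', 'thumb_cap') 0.0378
('scene', 'hook_seat') 0.0528
('scene', 'hook_tip') 0.0652
('scene', 'ball_terminal_pin') 0.0865
```

```bash
python3 -m jog '[0,0,0.015,0,0,0, 0,0,0.03,0,0,0, 0,0,0.045,0,0,0, 0,0,0.06,0,0,0, 0,0,0.075,0,0,0, 0,0,0.09,0,0,0, 0,0,0.104,0,0,0, 0,0,0.104,0,0,0]'; python3 -c "
from look import *
o,p=avg(['thumb_cap','hook_seat','hook_tip'],2)
to()
yv=np.array([-.4,.9165,0])
for k in o: print(k,np.round((o[k]-np.array([.5366,.0417,0]))@yv,4))
p=bot.snapshot('scene'); cv2.imwrite('pics/c3.png',cv2.resize(p['image'][130:310,200:360,::-1],None,fx=3,fy=3,interpolation=cv2.INTER_CUBIC))"
```

```text
time_s: 9.1
tcp_pos: [0.5176, 0.0853, 0.3228]
tool_rot: [-3.075, -0.644, -0.001]
wrist_force: [0.6, -0.2, 9.0]
opening: 0.0002
grasp_force: 4.2
scene thumb_cap 2 [0.5212 0.0771 0.1396] [0.0009 0.0008 0.0003]
scene hook_seat 2 [0.5123 0.0897 0.0427] [0.0018 0.0007 0.0007]
scene hook_tip 2 [0.5094 0.1008 0.0424] [0.001  0.0023 0.0009]
t 9.9 tcp [0.5175 0.0854 0.3234] x-axis yaw 23.65 z [ 0.001  0.    -1.   ] F [ 0.4 -0.3  7.9] open 0.001
('scene', 'thumb_cap') 0.0386
('scene', 'hook_seat') 0.0537
('scene', 'hook_tip') 0.065
```

```bash
sleep 5
```

```text
(no output)
```

View pics/c3.png

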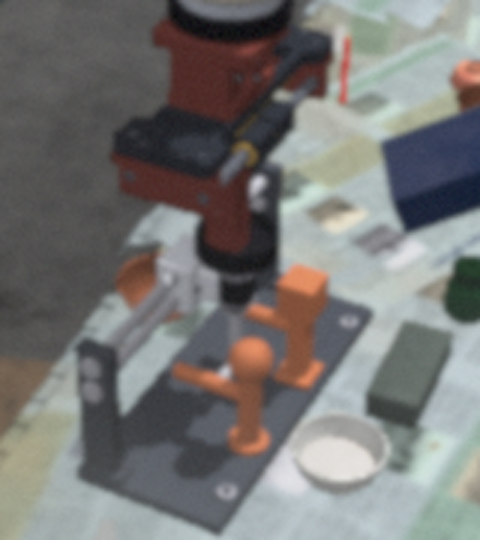

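The plunger is about 40 mm down, and the hook's lip is behind the ball arm near crop (225,372), clear of the block arm. Sliding 32 mm toward +y now.

```bash
python3 -m jog '[0,-0.012,0,0,0,0, 0,-0.024,0,0,0,0, 0,-0.036,0,0,0,0, 0,-0.048,0,0,0,0, 0,-0.06,0,0,0,0, 0,-0.072,0,0,0,0, 0,-0.08,0,0,0,0, 0,-0.08,0,0,0,0]'; python3 -c "
from look import *
o,p=avg(['thumb_cap','hook_seat','hook_tip','ball_terminal_pin'],4)
to()
yv=np.array([-.4,.9165,0])
for k in o: print(k,np.round((o[k]-np.array([.5366,.0417,0]))@yv,4))
p=bot.snapshot('scene'); cv2.imwrite('pics/c4.png',cv2.resize(p['image'][190:290,230:330,::-1],None,fx=5,fy=5,interpolation=cv2.INTER_CUBIC))"
```

```text
time_s: 10.75
tcp_pos: [0.5047, 0.115, 0.3235]
tool_rot: [3.075, 0.644, 0.002]
wrist_force: [-1.5, -0.2, 8.4]
opening: 0.0006
grasp_force: 4.4
scene thumb_cap 4 [0.5087 0.1062 0.1414] [0.0017 0.0014 0.0005]
scene hook_seat 4 [0.4977 0.1182 0.0419] [0.0016 0.0015 0.0008]
scene hook_tip 4 [0.496  0.1322 0.0426] [0.0013 0.0007 0.002 ]
scene ball_terminal_pin 4 [0.5012 0.1206 0.0521] [0.0003 0.0016 0.0008]
top thumb_cap 1 [ 0.4476 -0.0276 -0.0017] [0. 0. 0.]
top ball_terminal_pin 1 [ 4.477e-01 -2.670e-02 -2.000e-04] [0. 0. 0.]
t 12.75 tcp [0.5047 0.1149 0.3235] x-axis yaw 23.66 z [ 0.001  0.001 -1.   ] F [-0.3  0.2  8.5] open 0.001
('scene', 'thumb_cap') 0.0702
('scene', 'hook_seat') 0.0857
('scene', 'hook_tip') 0.0992
('scene', 'ball_terminal_pin') 0.0865
('top', 'thumb_cap') -0.0279
('top', 'ball_terminal_pin') -0.0271
```

```bash
sleep 6
```

```text
(no output)
```

View pics/c4.png

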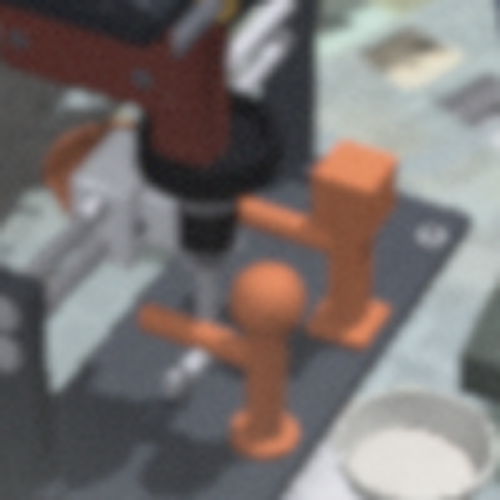

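The toe has passed under the ball arm: the lip shows on the +y side at crop (180,375) and the stem is behind the arm at (207,285). I'll let the plunger up.

```bash
python3 -m jog '[0,0,-0.01,0,0,0, 0,0,-0.02,0,0,0, 0,0,-0.03,0,0,0, 0,0,-0.04,0,0,0, 0,0,-0.06,0,0,0, 0,0,-0.06,0,0,0]'; python3 -c "
from look import *
o,p=avg(['thumb_cap','hook_seat','hook_tip'],3,('scene',))
to()
yv=np.array([-.4,.9165,0])
for k in o: print(k,np.round((o[k]-np.array([.5366,.0417,0]))@yv,4))"
```

```text
time_s: 13.4
tcp_pos: [0.5045, 0.1145, 0.3476]
tool_rot: [3.075, 0.644, 0.001]
wrist_force: [-0.8, -0.1, -1.2]
opening: 0.0008
grasp_force: 0.0
scene thumb_cap 3 [0.5093 0.1056 0.1534] [0.0011 0.0011 0.0009]
scene hook_seat 3 [0.4987 0.1192 0.0573] [0.0012 0.0012 0.0012]
scene hook_tip 3 [0.497  0.1332 0.057 ] [0.0019 0.0005 0.0013]
t 14.0 tcp [0.5044 0.1145 0.347 ] x-axis yaw 23.65 z [-0. -0. -1.] F [ 0.9  0.  -0. ] open 0.0
('scene', 'thumb_cap') 0.0695
('scene', 'hook_seat') 0.0862
('scene', 'hook_tip') 0.0997
```

Caught: the cap is at 153 mm (plunger about 0.027) with no force on the tool. Moving clear, straight up and then back toward the robot.

```bash
python3 -m jog '[0,0,-0.06,0,0,0, 0,0,-0.14,0,0,0, 0,0,-0.22,0,0,0, -0.1,0,-0.22,0,0,0, -0.2,0,-0.22,0,0,0, -0.3,0,-0.22,0,0,0, -0.32,0,-0.22,0,0,0, -0.32,0,-0.22,0,0,0]'; python3 -c "
from look import *
o,p=avg(['thumb_cap','hook_seat','ball_terminal_pin','enamel_dish','stone','bowl','pliers','jar'],2)
to()
p=bot.snapshot('scene'); cv2.imwrite('pics/c5.png',cv2.resize(p['image'][150:310,200:360,::-1],None,fx=3.5,fy=3.5,interpolation=cv2.INTER_CUBIC))"
```

```text
time_s: 14.8
tcp_pos: [0.3865, 0.0628, 0.4355]
tool_rot: [3.074, 0.641, 0.002]
wrist_force: [0.7, 0.1, -0.0]
opening: 0.0006
grasp_force: 0.0
scene thumb_cap 2 [0.5099 0.1052 0.1524] [0.0015 0.0004 0.0014]
scene hook_seat 2 [0.5008 0.1173 0.0549] [0.0007 0.0005 0.002 ]
scene ball_terminal_pin 2 [0.5011 0.1196 0.0542] [0.0006 0.0008 0.0009]
scene enamel_dish 2 [0.4144 0.0699 0.0029] [0.0019 0.0011 0.0007]
scene stone 2 [ 0.449  -0.0315  0.0026] [0.0004 0.0002 0.0006]
scene bowl 2 [0.6342 0.0577 0.0014] [0.001  0.0029 0.0002]
scene pliers 2 [ 4.095e-01  2.760e-01 -4.000e-04] [0.0027 0.0013 0.0005]
scene jar 2 [ 4.808e-01 -1.285e-01 -1.000e-04] [0.0011 0.0001 0.0036]
top thumb_cap 2 [0.5104 0.106  0.1537] [0.001  0.0021 0.0019]
top ball_terminal_pin 1 [0.5002 0.1196 0.0515] [0. 0. 0.]
top enamel_dish 2 [ 0.4181  0.0701 -0.0025] [0.0005 0.0006 0.0026]
top stone 1 [ 0.4514 -0.0299 -0.0016] [0. 0. 0.]
top bowl 2 [ 0.6296  0.0568 -0.0021] [0.0005 0.0016 0.0017]
top pliers 2 [ 0.4096  0.2791 -0.0008] [0.0002 0.001  0.0006]
top jar 2 [ 0.4798 -0.1255  0.0014] [0.0018 0.0013 0.0011]
t 16.6 tcp [0.3871 0.0632 0.435 ] x-axis yaw 23.65 z [-0. -0. -1.] F [-0.3  0.1  0. ] open 0.0
```

```bash
sleep 5
```

```text
(no output)
```

View pics/c5.png

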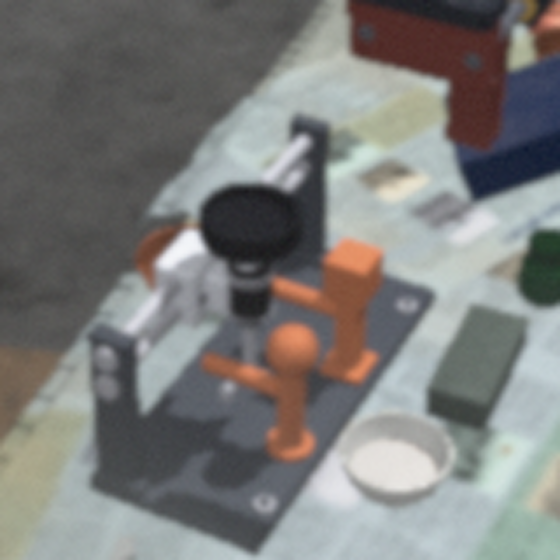

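The picture shows the hook holding the ball terminal's arm: the lip is at crop (228,390) and the cap stays at 153 mm. The gripper is clear and the other things haven't moved, so I'll hand in.

```bash
python3 -c "
from plant import bot
print(bot.hand_in())"
```

```text
the job is handed in; nothing more can be done
None
```

The hook is caught on the ball-headed terminal's arm (plunger staying at about 0.027 m), the robot is clear, the bystanders are where they were to within measurement error, and the job was handed in at about 17 s of the 42 s allowed; no verdict was returned.

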